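# Raise the robot's speed by four clicks and start it

## Task

On the robot's operator panel, raise the speed dial by exactly four clicks, turning it clockwise by pushing a fingertip against the side of its bar (never pinching the bar), then press the green start button right down and let it go. Do not press start at the wrong speed, do not touch the red emergency stop, and leave the mug, the servo and the roll of tape where they are.

Things in the scene. Friction and masses are not known exactly. Their poses are not given: they have to be found in the camera images.
- panel: Operator panel: grey desk box fixed to the desk, 170 (x) by 300 mm (y), flat aluminium top 70 mm above the desk. Origin: centre of its underside, z up, operator's side faces -x. On top, from the origin (mm): dial axis x -5, y 85; start button x 0, y -15; white lamp (26 across, 12 high) x 53, y -15; emergency stop x 0, y -100. Cable at the rear (+x).
- dial_centre (a point): On the speed dial's vertical axis, half-way up its bar, 19 mm above the panel's top; turns with it: x along the bar to the pointer end (white line), z up. Black bar 12 mm thick, reaching 26 mm from the axis to the plain end, 28 mm to the pointer end, 8 to 30 mm above the panel's top, on a round skirt 58 mm across, 8 mm high. Flat white scale, 12 black ticks, one per click.
- dial_tip (a point): Point near the pointer end of the dial's bar, 27 mm from the axis, 19 mm above the panel's top; turns with the dial.
- speed_dial (a joint): Dial angle, rad, growing clockwise seen from above (faster). 12 click positions 0.5236 (30 deg) apart: 0, 0.5236 .. 5.76; end stops beyond the first and last. Starts at rest in one of the four slowest. A sprung detent: pushed about 15 deg from rest it snaps on to the next position by itself, ahead of the finger. A click takes about 0.09 N m, or 4 to 5 N pushed 20 mm from the axis.
- start_button_top (a point): Centre of the top of the green start button, 28 mm across, 22 mm above the panel's top when out, in a round metal collar 44 mm across and 12 mm high. z up.
- start_button (a joint): Travel of the start button in m: 0 out, 0.006 fully down, which takes about 5 N. It springs back when let go.
- estop: Red mushroom emergency stop, 40 mm across, top 38 mm above the panel's top, on a yellow square of 66 mm. Origin on the panel's top at its centre.
- mug: Loose blue mug, 80 mm across, 95 mm high, handle at its +y; origin at the centre of its underside.
- servo: Loose black and grey servo motor, 46 by 28 mm, 48 mm high; origin at the centre of its underside.
- tape: Loose roll of blue tape lying flat, 76 mm across, 19 mm high; origin at the centre of its underside.

How it is judged (in metres and radians):
On the way, in this order (a step that is already met when the one before it is completed fails the run):
1. the speed dial rests four clicks up from where it started (distance of dial_tip from where it was at the start of the episode between 0.0447 and 0.0487 m and value of joint speed_dial between 1.8 and 3.93 rad), for 0.4 s.
2. the start button is pressed down (value of joint start_button above 0.0042 m), for 0.1 s.
At the end, for the whole second after the job is handed in: The dial rests exactly four clicks (120 degrees, within 8) clockwise from its start, the start button has been pressed and is out again, and mug, servo and tape stand within 15 mm of where they were (all of step 1 and value of joint start_button below 0.001 m and distance of each of mug, servo, tape from where it was at the start of the episode below 0.015 m); the robot touches nothing.
It fails at once if start pressed while the dial is not four clicks up (value of joint start_button above 0.003 m and not (distance of dial_tip from where it was at the start of the episode between 0.0447 and 0.0487 m and value of joint speed_dial between 1.8 and 3.93 rad)).
It fails at once if the dial's bar taken between the fingers (y of the grasp point in the frame of dial_centre between -0.007 and 0.007 m and x of the grasp point in the frame of dial_centre between -0.032 and 0.034 m and z of the grasp point in the frame of dial_centre below 0.026 m).
It fails at once if emergency stop touched (contact force between anything else and estop above 1 N).
It fails at once if mug, servo or tape lifted, tipped or pushed away (distance of any of mug, servo, tape from where it was at the start of the episode above 0.015 m or angle between any of mug, servo, tape's own z axis and vertical above 0.3 rad).
It also fails if it takes over 59 s, if anything falls off the work surface, if the arm or the gripper's body presses on something with over 40 N, if the wrist force passes 120 N, or if a joint passes its speed limit or range.

## Robot

A 7-joint arm with a two-finger parallel gripper is mounted at the origin on the work surface. World frame = base frame: x ahead of the robot, y to its left, z up, the work surface at z = 0. Lengths are in mm, angles in rad, forces in N, time in s.
With the tool pointing down it reaches from about 400 to 925 mm from the base axis. Payload 4.1 kg.
Tool frame: the origin (TCP) lies on the mounting face of the last link; the fingertips stand 173 mm ahead of it and the grasp point (between the pads) lies 155 mm ahead of it (r.tcp_to_grasp is the x of the grasp point in the tool frame, in mm); x points along the fingers, y is the direction in which the jaws open and shut, and the axes are right-handed (so a half turn about x gives the same grasp; the last joint's range is limited). The gripper opens to 85 mm and grips with 20 to 120 N. Pads are 22 mm wide; open, the fingers measure 114 mm over their backs; the gripper's body (76 mm by 85 mm) begins 54 mm behind the grasp point. The pads swing forward as they close: fully open they stand 13 mm farther back than shut.
Start: joints at [1.217, 0.398, 0.045, 1.537, -0.019, 1.207, -0.051], TCP at [163.866, -629.02, 404.747] pointing down, gripper open.
Joint ranges: [-2.82, 2.82], [-0.49, 2.23], [-1.37, 1.46], [0, 2.46], [-1.36, 4.5], [0.23, 2], [-2.94, 2.94]. Speed limits (rad/s): [2.57, 2.57, 3.14, 3.14, 3.14, 3.14, 3.14].

## Interface

Orientations are given as a 3x3 rotation matrix whose columns are the frame's x, y, z axes.
In Python, from plant import r gives the robot as it stands.
- The arm moves only by the tool carry_out, never from a script. Its argument "steps" is a list of rows, each a list of 6 numbers: the shift along the tool's x, y, z in m, then the turn, a rotation vector about the tool's x, y, z in rad. In form: [[tx, ty, tz, wx, wy, wz], ...]. A call has 1 to 12 rows; each row shifts and turns the commanded pose from where the row before left it, along the tool's axes as they then stand; what a row does not reach is not made up. A row lasts 1/8 s, in which the tool goes at most 62.5 mm and 10.7 degrees, less where a joint would pass 70% of its speed; a pose out of reach is approached as far as the arm can. A call is refused whole if a number of a shift passes 0.0625 or a number of a turn 0.188, either way. A call with a gripper value outside its range is refused whole. "gripper" is the opening, from 0 (shut) to 1 (fully open), set as the call begins (left out, the last holds). The fingers move at their own pace and stop on an object; "squeeze" is the grip in N (left out, the last holds). Time passes only in rows, so rows that do not move let the fingers close. It gives the time, the measured TCP pose, the force and the opening at its end, in the units of the state.
- r.observe(): the state, without advancing time (a new reading comes with each control period).
- r.snapshot(name): name is "side" or "top"; returns the picture (480x640x3 uint8, red, green, blue); there is no depth.
- r.calibration(name): a dict with "K" (3x3 intrinsics, pixels), "k1" (the pictures are not rectified: a ray, as slopes to the right and down, at radius r is drawn at 1 + k1 r^2 times it, then the intrinsics apply), "R" (3x3) and "t" (3): a world point X has camera coordinates R X + t. Camera axes: x right, y down, z forward; pixel columns grow to the right and rows downward; lengths in mm; the calibration is good to about 2 mm. A picture is of the moment at which its call begins. calibration takes no time and is no camera call.
- r.job_done(): hands the job in, once; it reports no verdict.
The state is a dict: "t": time; "q": joint angles; "qd": joint speeds; "joint_torque": joint torques, N m; "eef_pos": TCP position; "tool_rot": TCP orientation; "ft_force": force on the tool from outside, world axes, zero at the start; "moment": the same for the moment, N m; "grip_width": finger opening in mm.
Only numpy, scipy, OpenCV 4.12 (cv2) and the standard library are available. Lean on these libraries where they do the work, as an engineer would, in place of code of your own. Each camera call takes 0.05 s, during which the arm holds its last target.

## Working session

There is one attempt and no reset: what is moved stays moved. The work goes in short steps, Python scripts to look and compute and a tool call to move; the robot and the scene stay as the last step left them, time stands still between calls to the robot, and variables do not carry over. Pictures are saved under pics/ and viewed, and the job is handed in when it is done.

Besides the shell and the picture viewer there is one more tool, called after ">>>" by a JSON object that holds its "fn" and its "kwargs", one argument or row to a line. carry_out: Moves the arm, as the interface text tells. Its arguments: {"type":"object","properties":{"steps":{"type":"array","items":{"type":"array","items":{"type":"number"}}},"gripper":{"type":"number"},"squeeze":{"type":"number"}},"required":["steps"]}

```bash
mkdir -p pics; ls; python3 - <<'E'
from plant import r
import cv2,numpy as np
for n in("side","top"):
    im=r.snapshot(n); cv2.imwrite(f"pics/{n}0.png",im[:,:,::-1]); c=r.calibration(n); print(n,c)
s=r.observe();print({k:np.round(v,3) for k,v in s.items()}, r.tcp_to_grasp)
E
```

```text
pics
side {'K': array([[484.26949251,   0.        , 327.87813332],
       [  0.        , 484.26949251, 247.36759829],
       [  0.        ,   0.        ,   1.        ]]), 'k1': -0.058128712428510615, 'R': array([[ 0.91714823, -0.39815818,  0.01758381],
       [-0.26206601, -0.63572817, -0.7260655 ],
       [ 0.30026744,  0.66130156, -0.68740069]]), 't': array([-556.7233738 ,  234.56865394,  685.39772018])}
top {'K': array([[433.97333852,   0.        , 327.22605287],
       [  0.        , 433.97333852, 240.39608894],
       [  0.        ,   0.        ,   1.        ]]), 'k1': -0.06756898043059696, 'R': array([[-0.01405147, -0.9998276 , -0.01213782],
       [-0.98427608,  0.01596849, -0.17591365],
       [ 0.17607714,  0.00947512, -0.98433077]]), 't': array([ 26.19869551, 639.02714768, 868.11925433])}
{'t': np.float64(0.1), 'q': array([ 1.217,  0.399,  0.045,  1.538, -0.019,  1.207, -0.051]), 'qd': array([ 0.001, -0.002,  0.   , -0.003,  0.001,  0.001, -0.   ]), 'joint_torque': array([ 3.0000e-03, -4.7626e+01,  1.3700e+00, -2.5495e+01,  1.2000e-02,
        5.0000e-03,  0.0000e+00]), 'eef_pos': array([ 163.812, -628.743,  403.737]), 'tool_rot': array([[-0.001,  0.252, -0.968],
       [ 0.002, -0.968, -0.252],
       [-1.   , -0.002,  0.   ]]), 'ft_force': array([-0.102,  0.185, -0.426]), 'moment': array([0.021, 0.003, 0.019]), 'grip_width': np.float64(85.248)} 154.70000000000002
```

View pics/side0.png

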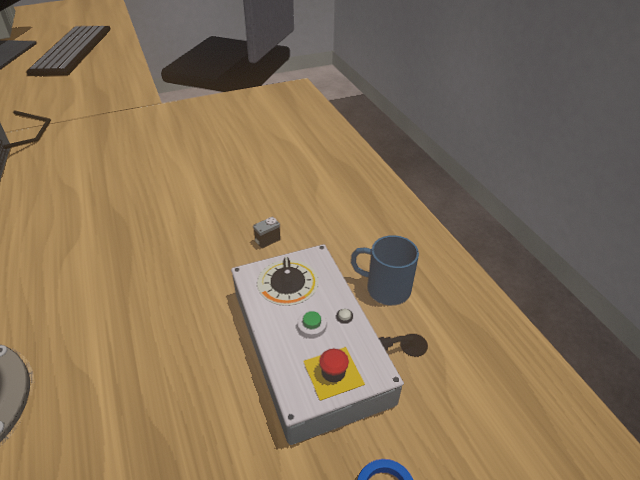

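View pics/top0.png

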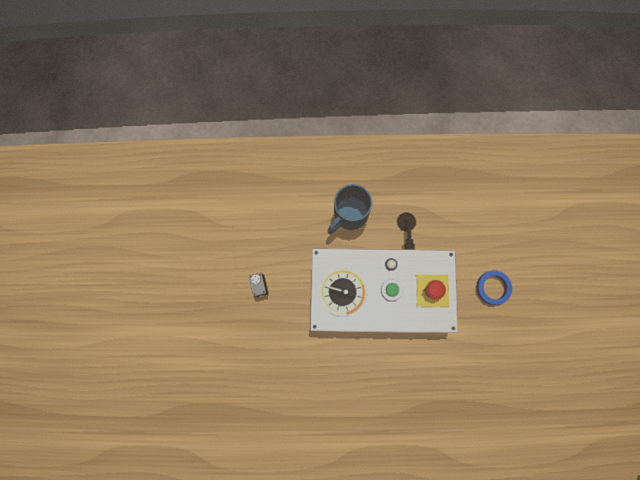

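Both views are clear. The top view has the dial at about (343,292), start at (392,290), e-stop at (434,290), mug at (352,207), servo at (258,285) and tape at (494,288). I'll measure from this and zoom in on the dial.

```bash
cat > h.py <<'E'
import numpy as np,cv2
from plant import r
def ray(n,uv):
    c=r.calibration(n);k=c["k1"]
    D=np.array([k,0,0,0,0.])
    p=cv2.undistortPoints(np.array([[uv]],float),c["K"],D)[0,0]
    R=np.array(c["R"]);t=np.array(c["t"])
    return -R.T@t, R.T@np.array([p[0],p[1],1])
def onz(n,uv,z):
    o,d=ray(n,uv); return o+d*(z-o[2])/d[2]
def proj(n,X):
    c=r.calibration(n)
    return cv2.projectPoints(np.array([X],float),cv2.Rodrigues(np.array(c["R"]))[0],np.array(c["t"],float),c["K"],np.array([c["k1"],0,0,0,0.]))[0][0,0]
def two(a,b):
    o1,d1=ray("top",a);o2,d2=ray("side",b)
    A=np.c_[d1,-d2];s=np.linalg.lstsq(A,o2-o1,rcond=None)[0]
    p,q=o1+s[0]*d1,o2+s[1]*d2
    return (p+q)/2,np.linalg.norm(p-q)
def cen(im,lo,hi,minA=20):
    hsv=cv2.cvtColor(im,cv2.COLOR_RGB2HSV);m=cv2.inRange(hsv,lo,hi)
    n,l,st,c=cv2.connectedComponentsWithStats(m)
    i=1+np.argmax(st[1:,4]);return c[i],st[i]
E
python3 - <<'E'
from h import *
T=cv2.imread("pics/top0.png");S=cv2.imread("pics/side0.png")
cv2.imwrite("pics/t_z.png",cv2.resize(T[240:340,300:470],None,fx=4.7,fy=4.7,interpolation=cv2.INTER_CUBIC))
cv2.imwrite("pics/t_d.png",cv2.resize(T[262:322,313:373],None,fx=9,fy=9,interpolation=cv2.INTER_CUBIC))
cv2.imwrite("pics/s_d.png",cv2.resize(S[240:340,230:360],None,fx=6,fy=6,interpolation=cv2.INTER_CUBIC))
for n,I in(("top",T),("side",S)):
    R=I[:,:,::-1].copy()
    print(n,"green",cen(R,(45,80,40),(85,255,255)),"yellow",cen(R,(22,180,120),(30,255,255)))
E
```

```text
Traceback (most recent call last):
  File "h.py", line 22, in cen
    i=1+np.argmax(st[1:,4]);return c[i],st[i]
        ~~~~~~~~~^^^^^^^^^^
ValueError: attempt to get argmax of an empty sequence
```

View pics/t_z.png

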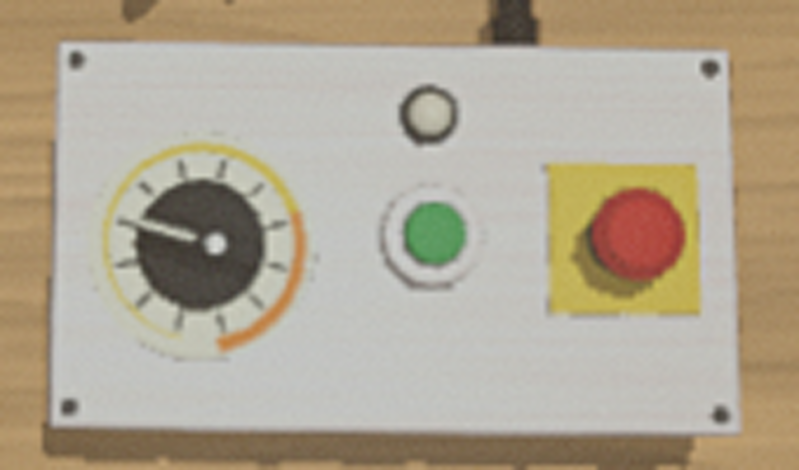

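View pics/t_d.png

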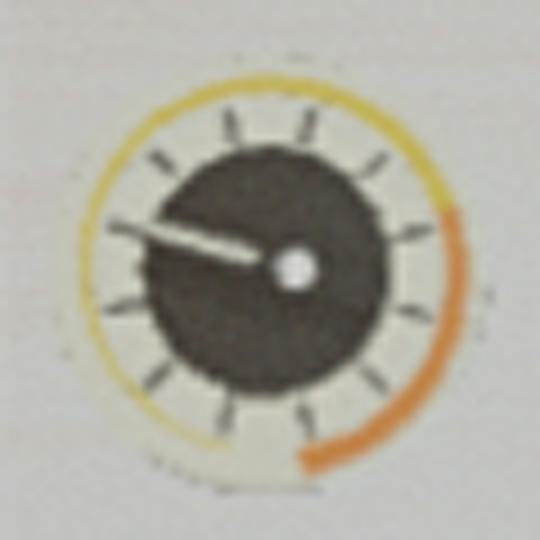

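View pics/s_d.png

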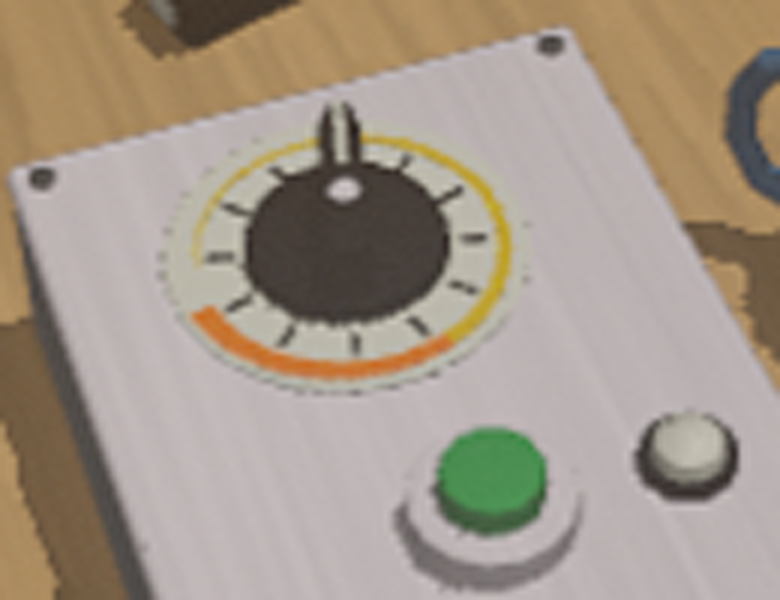

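The pointer is on the 4th tick (index 3, left and slightly up), so the target is tick index 7, 120° clockwise. Next I'll measure the panel frame, the dial yaw and the button.

```bash
python3 - <<'E'
from h import *
T=cv2.imread("pics/top0.png")[:,:,::-1].copy();S=cv2.imread("pics/side0.png")[:,:,::-1].copy()
g={}
for n,I in(("top",T),("side",S)):
    c,_=cen(I,(45,80,40),(85,255,255));g[n]=c
    y,_=cen(I,(20,110,120),(32,255,255));re,_=cen(I,(0,150,100),(4,255,255))
    print(n,"green",c,onz(n,c,91)[:2],"red",re,onz(n,re,105)[:2])
print("green two",two(g["top"],g["side"]))
# corner screws in top image: zoom factor 4.7 offset 300,240
z=lambda u,v:(300+(u+.5)/4.7-.5,240+(v+.5)/4.7-.5)
Cs={k:onz("top",z(*p),70) for k,p in dict(tl=(76,60),tr=(710,68),bl=(69,407),br=(721,415)).items()}
for k,v in Cs.items(): print(k,v.round(1))
ctr=sum(Cs.values())/4; 
ey=(Cs["tl"]+Cs["bl"]-Cs["tr"]-Cs["br"]);yaw=np.arctan2(-ey[0],ey[1]);ex=Cs["tl"]+Cs["tr"]-Cs["bl"]-Cs["br"]
print("ctr",ctr.round(1),"yaw",np.degrees(yaw),np.degrees(np.arctan2(ex[1],ex[0])), np.linalg.norm(ex)/2,np.linalg.norm(ey)/2)
# from side: screws
zs=lambda u,v:(230+(u+.5)/6-.5,240+(v+.5)/6-.5)
print("side screws",[onz("side",p,70).round(1)[:2] for p in (zs(42,178),zs(551,44),(291.5,416.5),(396.5,379.5))])
R=np.array([[np.cos(yaw),-np.sin(yaw)],[np.sin(yaw),np.cos(yaw)]])
for nm,p in dict(dial=(-5,85),start=(0,-15),estop=(0,-100)).items(): print(nm,(ctr[:2]+R@p).round(1))
# ticks: opposite ticks centre in top z=70; pointer line at z=100
zd=lambda u,v:(313+(u+.5)/9-.5,262+(v+.5)/9-.5)
a=onz("top",zd(150,228),100);b=onz("top",zd(258,258),100);h=onz("top",zd(296,269),100)
print("pointer",a.round(1),b.round(1),h.round(1),"ang",np.degrees(np.arctan2((a-h)[1],(a-h)[0])))
tk=[(228,418),(157,379),(123,306),(122,229),(161,162),(232,127),(308,127),(375,164),(411,232),(411,311),(374,379),(306,414)]
P=np.array([onz("top",zd(*t),70)[:2] for t in tk]);print("ticks ctr",P.mean(0).round(1),"ang",np.degrees(np.arctan2(*(P-P.mean(0)).T[::-1])).round(1))
# objects
m,_=cen(T,(100,60,20),(125,255,255));print(m)
for nm,uv,z_ in (("mugrim",(353,205),95),("servo",(258,284),48),("tape",(495,288),19)):print(nm,onz("top",uv,z_).round(0))
E
```

```text
top green [392.03333333 289.24166667] [ 531.30118102 -112.77489613] red [435.628 289.172] [ 529.01204582 -197.47388129]
side green [311.85333333 319.16444444] [ 528.87764553 -117.38052942] red [333.67383513 361.23835125] [ 524.99689474 -203.47957476]
green two (array([ 531.08674737, -113.39232235,   85.38198307]), np.float64(1.1682108395783424))
tl [611.9  40.7  70. ]
tr [ 603.7 -241.5   70. ]
bl [460.1  45.2  70. ]
br [ 451.8 -237.3   70. ]
ctr [531.9 -98.2  70. ] yaw -1.6773062045936968 -1.6553328712944058 151.98124000961195 282.49701828728416
side screws [array([458.7,  42.7]), array([610.2,  38.7]), array([ 451.6, -237.9]), array([ 602.3, -243. ])]
dial [529.4 -13.1]
start [ 531.4 -113.2]
estop [ 528.9 -198.2]
pointer [537.4  13.5 100. ] [530.4 -10.3 100. ] [527.9 -18.7 100. ] ang 73.46741361885428
ticks ctr [529.5 -13. ] ang [ 164.   133.5  103.    73.3   43.6   12.8  -17.   -46.5  -76.  -106.7
 -136.5 -166. ]
[494.39059305 287.51329243]
mugrim [706. -38.  95.]
servo [549. 165.  48.]
tape [ 534. -349.   19.]
```

The dial axis is at about (529,-13.5), the bar is at 73.3° and start is at about (531,-113.5). I'll shut the gripper and travel over at height.

>>> {"fn": "carry_out", "kwargs": {
  "steps": [
    [0, -0.045, -0.0414, 0, 0, 0],
    [0, -0.045, -0.0414, 0, 0, 0],
    [0, -0.045, -0.0414, 0, 0, 0],
    [0, -0.045, -0.0414, 0, 0, 0],
    [0, -0.045, -0.0414, 0, 0, 0],
    [0, -0.045, -0.0414, 0, 0, 0],
    [0, -0.045, -0.0414, 0, 0, 0],
    [0, -0.045, -0.0414, 0, 0, 0],
    [0, -0.045, -0.0414, 0, 0, 0],
    [0, -0.045, -0.0414, 0, 0, 0],
    [0, -0.045, -0.0414, 0, 0, 0],
    [0, -0.045, -0.0414, 0, 0, 0]
  ],
  "gripper": 0,
  "squeeze": 20
}}

```text
t: 1.6
eef_pos: [508.9, 20.3, 404.5]
tool_rot: [[0.0, 0.252, -0.968], [-0.001, -0.968, -0.252], [-1.0, 0.001, 0.0]]
ft_force: [0.4, -1.4, -0.6]
grip_width: -0.3
```

>>> {"fn": "carry_out", "kwargs": {
  "steps": [
    [0, 0, 0, -0.173, 0, 0],
    [0, 0, 0, -0.173, 0, 0],
    [0, 0, 0, -0.173, 0, 0],
    [0, 0, 0, -0.173, 0, 0],
    [0, 0, 0, -0.173, 0, 0],
    [0, 0, 0, -0.173, 0, 0],
    [0, 0, 0, -0.173, 0, 0],
    [0, 0, 0, -0.173, 0, 0]
  ]
}}

```text
t: 2.6
eef_pos: [508.2, 18.7, 404.3]
tool_rot: [[-0.001, 0.997, 0.074], [-0.0, 0.074, -0.997], [-1.0, -0.001, 0.0]]
ft_force: [-1.1, -0.7, 0.2]
grip_width: 0.5
```

>>> {"fn": "carry_out", "kwargs": {
  "steps": [
    [0, 0, 0, -0.173, 0, 0],
    [0, 0, 0, -0.173, 0, 0],
    [0, 0, 0, -0.173, 0, 0],
    [0, 0, 0, -0.173, 0, 0],
    [0, 0, 0, -0.173, 0, 0],
    [0, 0, 0, -0.173, 0, 0],
    [0, 0, 0, -0.173, 0, 0],
    [0, 0, 0, 0, 0, 0],
    [0, 0, 0, 0, 0, 0]
  ]
}}

```text
t: 3.72
eef_pos: [508.4, 18.7, 404.5]
tool_rot: [[-0.0, 0.29, 0.957], [-0.0, 0.957, -0.29], [-1.0, -0.0, -0.0]]
ft_force: [-0.3, 0.8, 0.7]
grip_width: 0.2
```

```bash
cat > go.py <<'E'
import sys
from h import *
D=np.array([529,-13.5])
def st():
    s=r.observe();p=np.array(s["eef_pos"]);R=np.array(s["tool_rot"])
    print("t",round(s["t"],2),"tcp",p.round(1),"yaw_y",round(np.degrees(np.arctan2(R[1,1],R[0,1])),2),"xaxis",R[:,0].round(4),"F",np.round(s["ft_force"],2),"M",np.round(s["moment"],2),"w",round(float(s["grip_width"]),1),"q",np.round(s["q"],2))
    g=p+R[:,0]*r.tcp_to_grasp
    print("grasp",g.round(1),"tip",(p+R[:,0]*173).round(1))
    return p,R,g
def need(xy,tipz):
    p,R,g=st(); tip=p+R[:,0]*173
    d=np.array([*xy,tipz])-tip
    print("tool shift mm",(R.T@d).round(1))
E
python3 - <<'E'
from go import *
need((508.4,18.7),150)
for n in("top","side"): cv2.imwrite(f"pics/{n}1.png",r.snapshot(n)[:,:,::-1])
E
```

```text
t 3.73 tcp [508.4  18.7 404.5] yaw_y 73.14 xaxis [-4.e-04 -2.e-04 -1.e+00] F [-0.27  0.8   0.74] M [0.   0.09 0.06] w 0.2 q [ 0.63  0.22 -0.86  1.85  0.18  1.15  0.99]
grasp [508.3  18.7 249.8] tip [508.3  18.7 231.5]
tool shift mm [81.5  0.1  0.1]
```

View pics/side1.png

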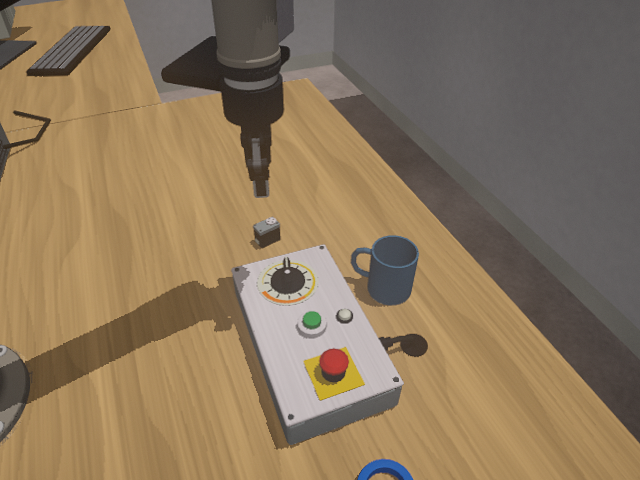

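The side view shows the closed fingertips at about (261,195), above and behind the dial. I'll descend part way and check the tip height against the image.

>>> {"fn": "carry_out", "kwargs": {
  "steps": [
    [0.03, 0, 0, 0, 0, 0],
    [0.03, 0, 0, 0, 0, 0],
    [0.03, 0, 0, 0, 0, 0],
    [0.02, 0, 0, 0, 0, 0],
    [0.01, 0, 0, 0, 0, 0],
    [0, 0, 0, 0, 0, 0],
    [0, 0, 0, 0, 0, 0]
  ]
}}

```text
t: 4.7
eef_pos: [509.0, 19.0, 285.6]
tool_rot: [[0.002, 0.288, 0.958], [-0.0, 0.958, -0.288], [-1.0, 0.0, 0.002]]
ft_force: [0.9, 0.0, -0.2]
grip_width: -0.0
```

```bash
python3 - <<'E'
from go import *
need((508.4,18.7),86)
p,R,g=st();tip=p+R[:,0]*173
for n in("top","side"):
    I=r.snapshot(n)[:,:,::-1].copy();q=proj(n,tip);print(n,q, proj(n,[529,-13.5,70]))
    u,v=(int(round(x)) for x in q); 
    Z=cv2.resize(I[v-50:v+50,u-60:u+60],None,fx=6,fy=6,interpolation=cv2.INTER_CUBIC);cv2.circle(Z,(int((q[0]-u+60.5)*6),int((q[1]-v+50.5)*6)),4,(0,0,255),-1);cv2.imwrite(f"pics/{n}2.png",Z)
E
```

```text
t 4.7 tcp [509.   19.  285.6] yaw_y 73.28 xaxis [ 1.9e-03 -1.0e-04 -1.0e+00] F [ 0.86  0.02 -0.19] M [ 0.   -0.   -0.03] w -0.0 q [ 0.55  0.37 -0.8   1.98  0.33  0.93  0.86]
grasp [509.3  19.  130.9] tip [509.4  19.  112.6]
tool shift mm [26.6 -0.5 -0.9]
t 4.7 tcp [509.   19.  285.6] yaw_y 73.28 xaxis [ 1.9e-03 -1.0e-04 -1.0e+00] F [ 0.86  0.02 -0.19] M [ 0.   -0.   -0.03] w -0.0 q [ 0.55  0.37 -0.8   1.98  0.33  0.93  0.86]
grasp [509.3  19.  130.9] tip [509.4  19.  112.6]
top [326.57455228 300.8543668 ] [342.48946541 291.81051735]
side [268.36708611 251.91757383] [287.95098239 280.37700741]
```

View pics/side2.png

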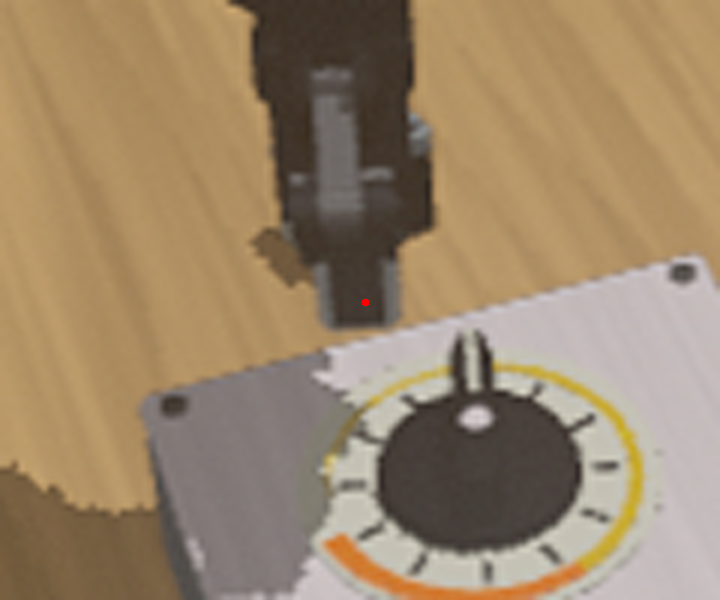

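View pics/top2.png

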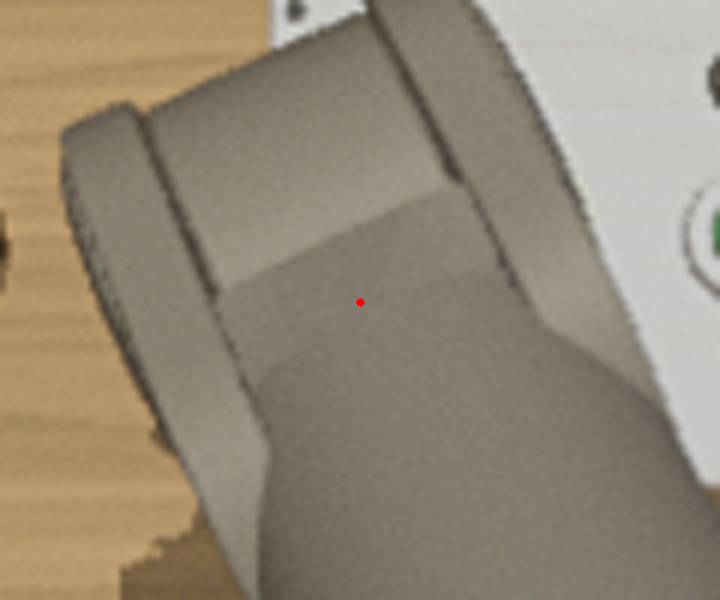

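The predicted tip (red) sits on the real fingertip, just short of the dial. The top view is blocked by the wrist. I'll go down beside the bar and watch the force.

>>> {"fn": "carry_out", "kwargs": {
  "steps": [
    [0.01, 0, 0, 0, 0, 0],
    [0.01, 0, 0, 0, 0, 0],
    [0.007, 0, 0, 0, 0, 0],
    [0, 0, 0, 0, 0, 0],
    [0, 0, 0, 0, 0, 0]
  ]
}}

```text
t: 5.42
eef_pos: [508.6, 18.9, 257.7]
tool_rot: [[0.0, 0.288, 0.958], [0.0, 0.958, -0.288], [-1.0, 0.0, 0.0]]
ft_force: [0.3, -0.4, 0.0]
grip_width: 0.1
```

```bash
cat >> go.py <<'E'
def look(i,x=0,shrink=6):
    I=r.snapshot("side")[:,:,::-1]
    Z=cv2.resize(I[225:325,225:345],None,fx=6,fy=6,interpolation=cv2.INTER_CUBIC);cv2.imwrite(f"pics/s_{i}.png",Z)
E
python3 - <<'E'
from go import *
st();look(3)
E
```

```text
t 5.42 tcp [508.6  18.9 257.7] yaw_y 73.29 xaxis [ 2.e-04  0.e+00 -1.e+00] F [ 0.33 -0.39  0.03] M [-0.   -0.03  0.  ] w 0.1 q [ 0.53  0.41 -0.78  2.    0.37  0.88  0.82]
grasp [508.6  18.9 103. ] tip [508.6  18.9  84.7]
```

View pics/s_3.png

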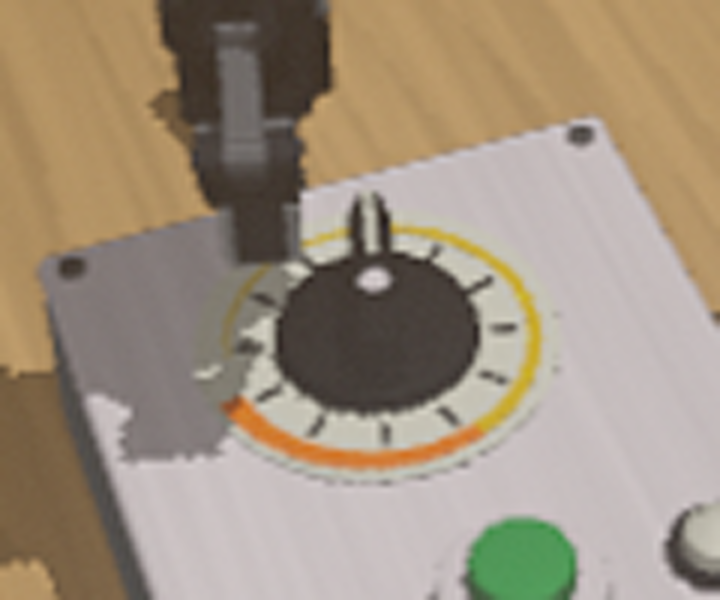

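The tip is just beside the bar on the operator's side, with no contact. I'll close the 12 mm gap, then swing 20° about the dial axis for the first click.

>>> {"fn": "carry_out", "kwargs": {
  "steps": [
    [0, 0, 0.004, 0, 0, 0],
    [0, 0, 0.004, 0, 0, 0],
    [0, 0, 0.003, 0, 0, 0],
    [0, 0, 0, 0, 0, 0],
    [0, 0, 0, 0, 0, 0]
  ]
}}

```text
t: 6.1
eef_pos: [518.9, 15.7, 257.6]
tool_rot: [[-0.0, 0.288, 0.958], [-0.0, 0.958, -0.288], [-1.0, -0.0, -0.0]]
ft_force: [-0.5, 0.4, 0.3]
grip_width: 0.2
```

>>> {"fn": "carry_out", "kwargs": {
  "steps": [
    [0, 0.0014, 0.0022, 0.0873, 0, 0],
    [0, 0.0014, 0.0022, 0.0873, 0, 0]
  ]
}}

```text
t: 6.35
eef_pos: [522.8, 17.1, 257.3]
tool_rot: [[-0.005, 0.452, 0.892], [-0.0, 0.892, -0.452], [-1.0, -0.002, -0.004]]
ft_force: [-5.4, 0.3, 5.0]
grip_width: -0.0
```

>>> {"fn": "carry_out", "kwargs": {
  "steps": [
    [0, 0.0014, 0.0022, 0.0873, 0, 0],
    [0, 0.0014, 0.0022, 0.0873, 0, 0],
    [0, 0, 0, 0, 0, 0],
    [0, 0, 0, 0, 0, 0]
  ]
}}

```text
t: 6.85
eef_pos: [529.4, 17.0, 257.8]
tool_rot: [[0.001, 0.597, 0.802], [-0.0, 0.802, -0.597], [-1.0, 0.0, 0.001]]
ft_force: [-0.5, -0.6, 1.0]
grip_width: -0.3
```

```bash
python3 - <<'E'
from go import *
st();look(4)
E
```

```text
t 6.85 tcp [529.4  17.  257.8] yaw_y 53.35 xaxis [ 6.e-04 -3.e-04 -1.e+00] F [-0.49 -0.59  0.99] M [-0.02  0.03 -0.02] w -0.3 q [ 0.45  0.42 -0.69  1.96  0.35  0.88  0.51]
grasp [529.5  16.9 103.1] tip [529.6  16.9  84.8]
```

View pics/s_4.png

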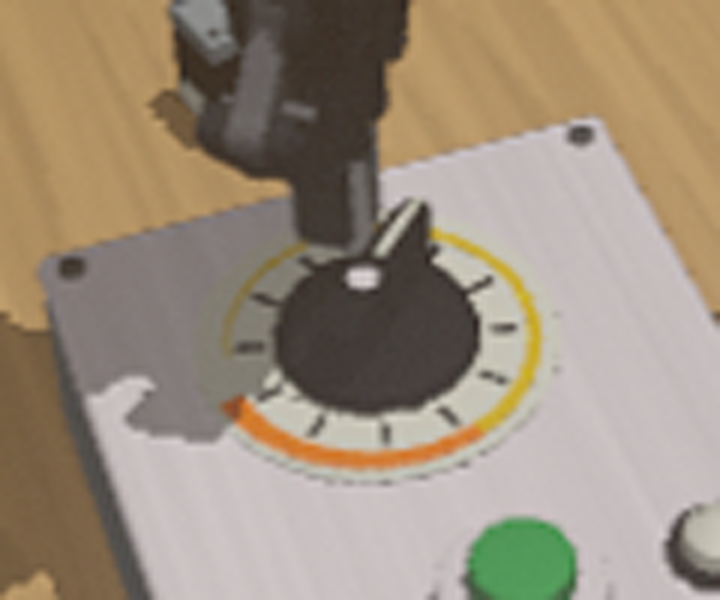

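The first click happened: the pointer is one tick on and the force is back to about zero. Now a 30° swing for click 2.

>>> {"fn": "carry_out", "kwargs": {
  "steps": [
    [0, 0.0014, 0.0022, 0.0873, 0, 0],
    [0, 0.0014, 0.0022, 0.0873, 0, 0],
    [0, 0.0014, 0.0022, 0.0873, 0, 0],
    [0, 0.0014, 0.0022, 0.0873, 0, 0],
    [0, 0.0014, 0.0022, 0.0873, 0, 0],
    [0, 0.0014, 0.0022, 0.0873, 0, 0],
    [0, 0, 0, 0, 0, 0],
    [0, 0, 0, 0, 0, 0]
  ]
}}

```text
t: 7.9
eef_pos: [544.1, 12.6, 257.7]
tool_rot: [[0.0, 0.918, 0.396], [-0.0, 0.396, -0.918], [-1.0, -0.0, 0.0]]
ft_force: [-1.4, 0.2, -0.4]
grip_width: -0.0
```

```bash
python3 - <<'E'
from go import *
p,R,g=st();look(5)
d=R.T@np.array([*(D-g[:2]),0]);print("D in tool",d)
E
```

```text
t 7.9 tcp [544.1  12.6 257.7] yaw_y 23.34 xaxis [ 0.e+00 -1.e-04 -1.e+00] F [-1.35  0.16 -0.41] M [-0.03  0.02  0.04] w -0.0 q [ 0.36  0.42 -0.57  1.93  0.29  0.88  0.05]
grasp [544.1  12.6 103. ] tip [544.1  12.6  84.7]
D in tool [ 2.96046424e-03 -2.41451984e+01  1.79567062e+01]
```

View pics/s_5.png

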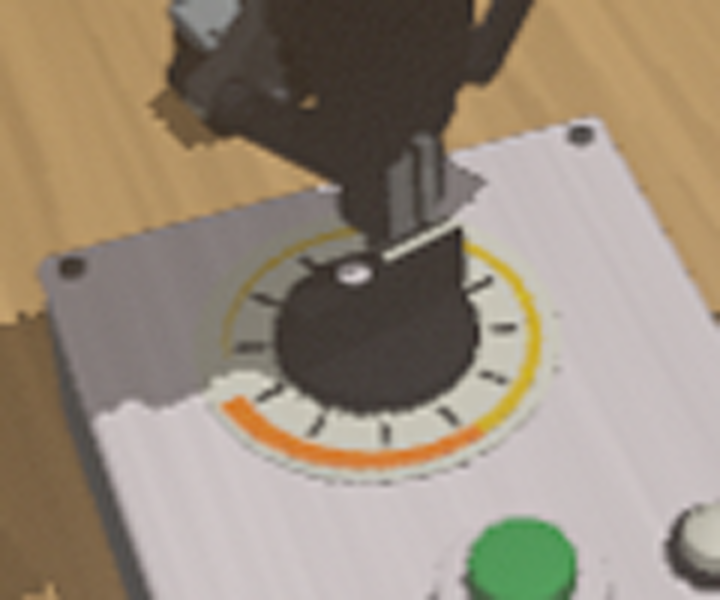

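Click 2 is done. Clicks 3 and 4 follow, one at a time.

>>> {"fn": "carry_out", "kwargs": {
  "steps": [
    [0, 0.0014, 0.0022, 0.0873, 0, 0],
    [0, 0.0014, 0.0022, 0.0873, 0, 0],
    [0, 0.0014, 0.0022, 0.0873, 0, 0],
    [0, 0.0014, 0.0022, 0.0873, 0, 0],
    [0, 0.0014, 0.0022, 0.0873, 0, 0],
    [0, 0.0014, 0.0022, 0.0873, 0, 0],
    [0, 0, 0, 0, 0, 0],
    [0, 0, 0, 0, 0, 0]
  ]
}}

```text
t: 8.95
eef_pos: [554.6, 1.5, 257.7]
tool_rot: [[-0.0, 0.993, -0.116], [0.0, -0.116, -0.993], [-1.0, -0.0, -0.0]]
ft_force: [0.2, -0.1, -0.3]
grip_width: 0.0
```

```bash
python3 - <<'E'
from go import *
p,R,g=st();look(6)
d=R.T@np.array([*(D-g[:2]),0]);print("D in tool",d)
E
```

```text
t 8.95 tcp [554.6   1.5 257.7] yaw_y -6.65 xaxis [-1.e-04  0.e+00 -1.e+00] F [ 0.19 -0.1  -0.25] M [ 0.    0.05 -0.02] w 0.0 q [ 0.28  0.42 -0.45  1.9   0.23  0.87 -0.4 ]
grasp [554.6   1.5 103. ] tip [554.6   1.5  84.7]
D in tool [ 2.13794450e-03 -2.36878570e+01  1.78352767e+01]
```

View pics/s_6.png

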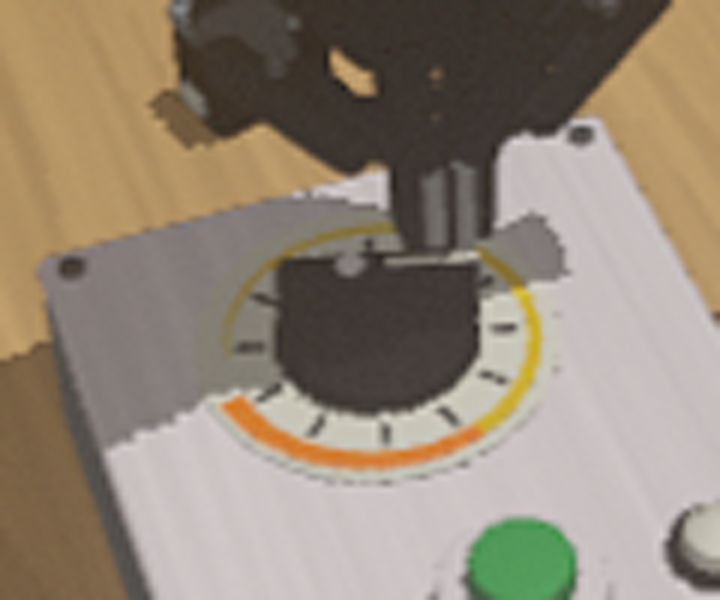

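The bar has moved another 30°, which makes three clicks. Now the fourth.

>>> {"fn": "carry_out", "kwargs": {
  "steps": [
    [0, 0.0014, 0.0022, 0.0873, 0, 0],
    [0, 0.0014, 0.0022, 0.0873, 0, 0],
    [0, 0.0014, 0.0022, 0.0873, 0, 0],
    [0, 0.0014, 0.0022, 0.0873, 0, 0],
    [0, 0.0014, 0.0022, 0.0873, 0, 0],
    [0, 0.0014, 0.0022, 0.0873, 0, 0],
    [0, 0, 0, 0, 0, 0],
    [0, 0, 0, 0, 0, 0]
  ]
}}

```text
t: 10.0
eef_pos: [558.2, -13.5, 257.7]
tool_rot: [[-0.0, 0.802, -0.597], [0.0, -0.597, -0.802], [-1.0, -0.0, -0.0]]
ft_force: [-0.2, 0.0, -0.7]
grip_width: 0.1
```

```bash
python3 - <<'E'
from go import *
p,R,g=st();look(7)
E
```

```text
t 10.0 tcp [558.2 -13.5 257.7] yaw_y -36.65 xaxis [-0.  0. -1.] F [-0.19  0.05 -0.66] M [ 0.07  0.01 -0.01] w 0.1 q [ 0.21  0.41 -0.33  1.9   0.17  0.86 -0.84]
grasp [558.2 -13.5 103. ] tip [558.2 -13.5  84.7]
```

View pics/s_7.png

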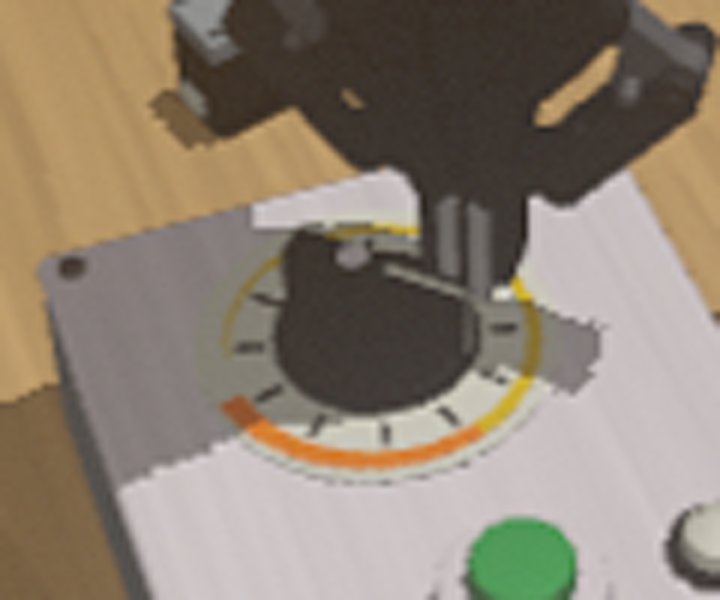

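The bar now points four clicks on, with force about zero. I'll back off, rise, move above the start button at height, then verify the dial.

>>> {"fn": "carry_out", "kwargs": {
  "steps": [
    [0, 0, -0.004, 0, 0, 0],
    [0, 0, -0.004, 0, 0, 0],
    [-0.015, 0, 0, 0, 0, 0],
    [-0.025, 0, 0, 0, 0, 0],
    [-0.025, 0, 0, 0, 0, 0],
    [-0.01, 0, 0, 0, 0, 0],
    [0, 0.0095, 0.026, 0, 0, 0],
    [0, 0.0095, 0.026, 0, 0, 0],
    [0, 0.0095, 0.026, 0, 0, 0],
    [0, 0.0095, 0.026, 0, 0, 0],
    [0, 0, 0, 0, 0, 0],
    [0, 0, 0, 0, 0, 0]
  ]
}}

```text
t: 11.55
eef_pos: [531.4, -112.4, 332.7]
tool_rot: [[0.0, 0.802, -0.598], [0.001, -0.598, -0.802], [-1.0, -0.0, -0.001]]
ft_force: [1.1, 0.7, 0.3]
grip_width: -0.0
```

```bash
python3 - <<'E'
from go import *
need((530.8,-113.6),112)
for n in("top","side"): cv2.imwrite(f"pics/{n}8.png",r.snapshot(n)[:,:,::-1])
look(8)
I=cv2.imread("pics/top8.png");cv2.imwrite("pics/t_8.png",cv2.resize(I[240:340,300:470],None,fx=4.7,fy=4.7,interpolation=cv2.INTER_CUBIC))
E
```

```text
t 11.55 tcp [ 531.4 -112.4  332.7] yaw_y -36.71 xaxis [ 1.e-04  8.e-04 -1.e+00] F [1.12 0.73 0.32] M [0.05 0.01 0.01] w -0.0 q [ 0.38  0.29 -0.3   1.87  0.1   1.   -0.6 ]
grasp [ 531.4 -112.3  178. ] tip [ 531.4 -112.3  159.7]
tool shift mm [47.7  0.3  1.5]
```

View pics/t_8.png

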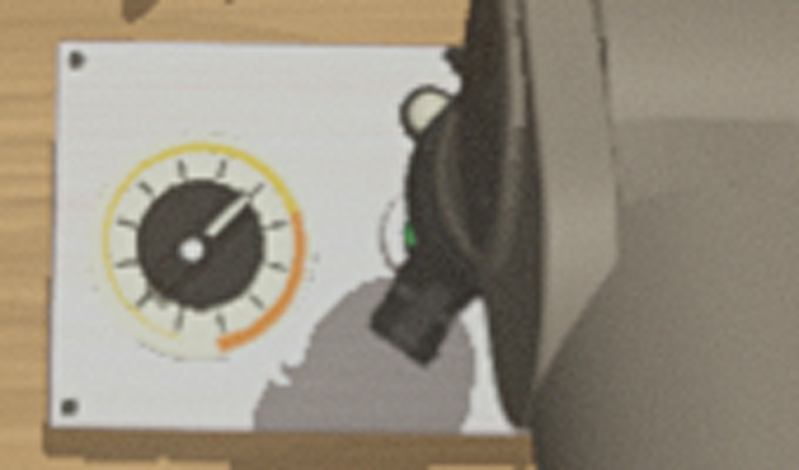

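View pics/side8.png

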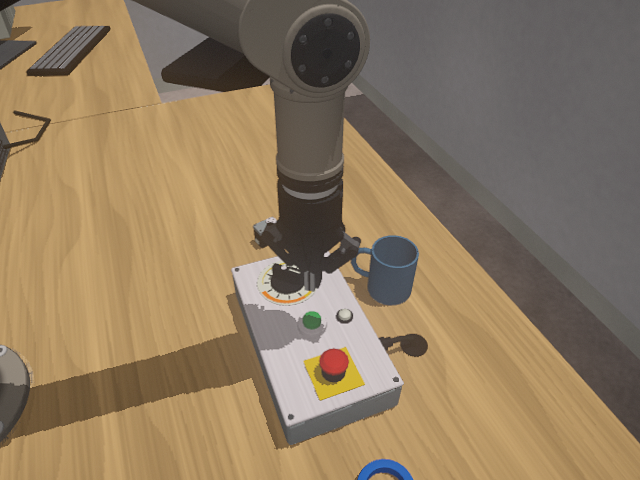

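View pics/s_8.png

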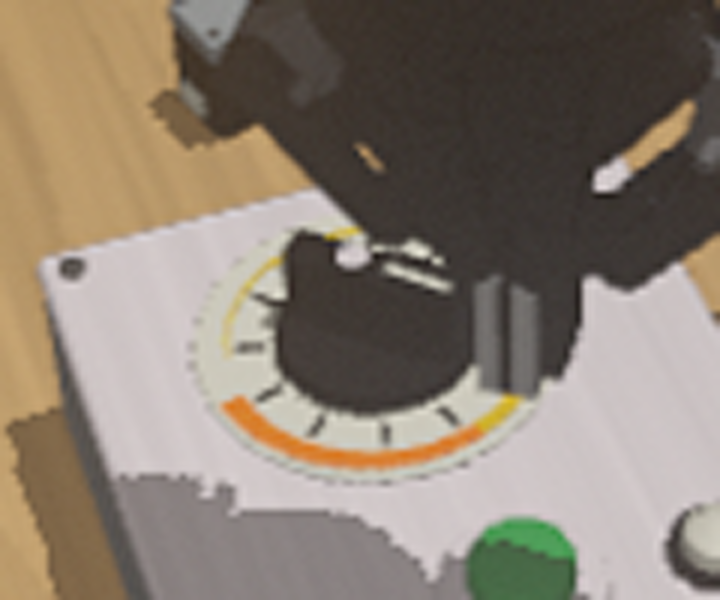

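The top view shows the white line on the 8th tick at (250,195) in the zoom. That is index 7, exactly four clicks up, and the dial is free. Next I'll lower onto start.

>>> {"fn": "carry_out", "kwargs": {
  "steps": [
    [0.02, 0, 0.0013, 0, 0, 0],
    [0.02, 0, 0, 0, 0, 0],
    [0.015, 0, 0, 0, 0, 0],
    [0.007, 0, 0, 0, 0, 0],
    [0, 0, 0, 0, 0, 0],
    [0, 0, 0, 0, 0, 0]
  ]
}}

```text
t: 12.45
eef_pos: [530.8, -114.4, 271.3]
tool_rot: [[0.001, 0.801, -0.598], [-0.0, -0.598, -0.801], [-1.0, 0.001, -0.001]]
ft_force: [-0.4, -1.1, -0.2]
grip_width: -0.1
```

>>> {"fn": "carry_out", "kwargs": {
  "steps": [
    [0.003, 0, 0, 0, 0, 0],
    [0.003, 0, 0, 0, 0, 0],
    [0, 0, 0, 0, 0, 0]
  ]
}}

```text
t: 12.82
eef_pos: [530.6, -114.5, 264.8]
tool_rot: [[0.001, 0.801, -0.598], [-0.0, -0.598, -0.801], [-1.0, 0.001, -0.0]]
ft_force: [-0.6, 0.7, 1.6]
grip_width: 0.1
```

>>> {"fn": "carry_out", "kwargs": {
  "steps": [
    [0.002, 0, 0, 0, 0, 0],
    [0.002, 0, 0, 0, 0, 0],
    [0, 0, 0, 0, 0, 0]
  ]
}}

```text
t: 13.2
eef_pos: [530.6, -114.5, 260.9]
tool_rot: [[0.0, 0.801, -0.598], [-0.0, -0.598, -0.801], [-1.0, 0.001, -0.0]]
ft_force: [-0.2, -1.0, 4.1]
grip_width: 0.0
```

>>> {"fn": "carry_out", "kwargs": {
  "steps": [
    [0.001, 0, 0, 0, 0, 0],
    [0.001, 0, 0, 0, 0, 0],
    [0, 0, 0, 0, 0, 0],
    [0, 0, 0, 0, 0, 0]
  ]
}}

```text
t: 13.7
eef_pos: [530.7, -114.5, 259.5]
tool_rot: [[0.001, 0.801, -0.598], [-0.0, -0.598, -0.801], [-1.0, 0.001, 0.0]]
ft_force: [-1.5, -1.1, 7.5]
grip_width: -0.1
```

>>> {"fn": "carry_out", "kwargs": {
  "steps": [
    [0.001, 0, 0, 0, 0, 0],
    [0, 0, 0, 0, 0, 0],
    [0, 0, 0, 0, 0, 0]
  ]
}}

```text
t: 14.08
eef_pos: [530.7, -114.4, 259.3]
tool_rot: [[0.0, 0.801, -0.599], [-0.001, -0.599, -0.801], [-1.0, 0.001, 0.0]]
ft_force: [-3.1, 0.5, 14.9]
grip_width: -0.2
```

The button has bottomed: the tip stopped at 86.3 mm (fully down is 86) and the force rose sharply. Now release and retreat.

>>> {"fn": "carry_out", "kwargs": {
  "steps": [
    [-0.005, 0, 0, 0, 0, 0],
    [-0.015, 0, 0, 0, 0, 0],
    [-0.03, 0, 0, 0, 0, 0],
    [-0.05, 0, 0, 0, 0, 0],
    [-0.05, 0, 0, 0, 0, 0],
    [0, -0.045, 0.034, 0, 0, 0],
    [0, -0.045, 0.034, 0, 0, 0],
    [0, -0.045, 0.034, 0, 0, 0],
    [0, 0, 0, 0, 0, 0],
    [0, 0, 0, 0, 0, 0],
    [0, 0, 0, 0, 0, 0]
  ]
}}

```text
t: 15.45
eef_pos: [362.4, -115.1, 408.0]
tool_rot: [[0.001, 0.802, -0.598], [0.0, -0.598, -0.802], [-1.0, 0.0, -0.001]]
ft_force: [0.6, -0.3, -0.8]
grip_width: 0.4
```

```bash
python3 - <<'E'
from go import *
st()
for n in("top","side"): cv2.imwrite(f"pics/{n}9.png",r.snapshot(n)[:,:,::-1])
I=cv2.imread("pics/top9.png");cv2.imwrite("pics/t_9.png",cv2.resize(I[180:340,240:520],None,fx=2.8,fy=2.8,interpolation=cv2.INTER_CUBIC))
S=cv2.imread("pics/side9.png");cv2.imwrite("pics/s_9.png",cv2.resize(S[220:340,230:360],None,fx=5,fy=5,interpolation=cv2.INTER_CUBIC))
for n in("top","side"):
  for f in (0,9): print(n,f,"green",cen(cv2.imread(f"pics/{n}{f}.png")[:,:,::-1].copy(),(45,80,40),(85,255,255))[0].round(2))
E
```

```text
t 15.45 tcp [ 362.4 -115.1  408. ] yaw_y -36.69 xaxis [ 6.e-04  2.e-04 -1.e+00] F [ 0.65 -0.33 -0.76] M [-0.01 -0.01 -0.03] w 0.4 q [ 0.49 -0.1  -0.27  2.11 -0.03  1.13 -0.41]
grasp [ 362.5 -115.1  253.3] tip [ 362.5 -115.1  235. ]
top 0 green [392.03 289.24]
top 9 green [392.   289.28]
side 0 green [311.85 319.16]
side 9 green [311.9  318.96]
```

View pics/top9.png

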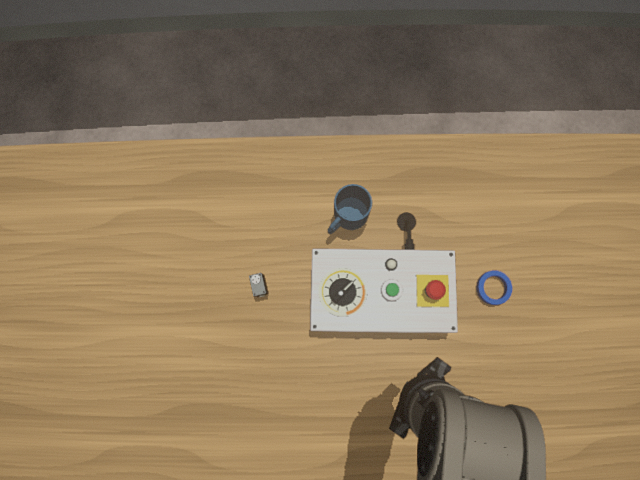

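View pics/t_9.png

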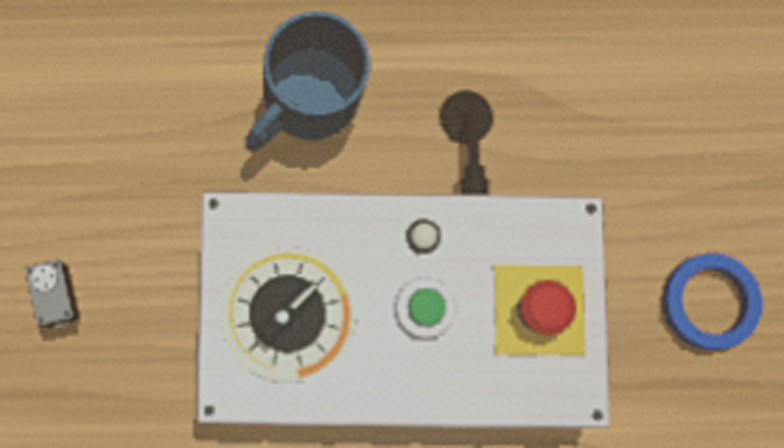

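View pics/s_9.png

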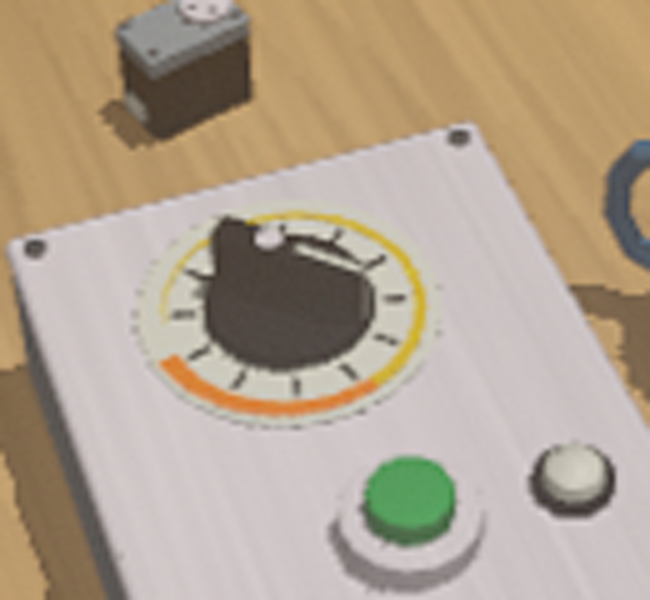

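The dial is on tick 8, the button is back out (its centroid is unchanged), and the mug, servo and tape are at the same pixels as before. The arm is clear, so I'll hand in.

```bash
python3 -c "
from plant import r
print(r.job_done())"
```

```text
the job is handed in; nothing more can be done
None
```

I raised the speed dial four clicks, pressed start right down and let it go. The job is handed in; it gives no verdict.

**Dial:** I pushed the bar round with the side of the shut fingertips, one click at a time, never gripping it. The last top picture shows the white line moved from the 4th tick to the 8th, which is four clicks (120°) clockwise.

**Start button:** The fingertip stopped at 86.3 mm, against about 86 mm for fully down, and the force jumped to about 15 N. In the last pictures the button is back out, its centre within 0.2 px of where it began.

**Everything else:** The mug, servo and tape look unmoved in the top picture by eye; I did not measure them again. The e-stop was never approached. The arm ended clear of everything with no contact force, and the pictures were taken at 15.5 s.

**Disagreements:** The two cameras placed the button and e-stop up to 6 mm apart, so I used the panel's corner screws and the dial ticks, which agreed within 3 mm. The white lamp did not visibly light after the press, so only the stop depth and the force confirm it.

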